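# Feel the depth of the post hole and fit the post that comes level

## Task

A little glass shelf is to lie level on two posts of the ceramic base, but the second post is missing and its hole is blind. Take the depth rod from the rack, lower it gently into the hole until you feel it rest on the bottom, and put the rod back in its place in the rack; then take from the rack only the one post whose top will come level with the fixed post, lower it into the hole without dropping it, press it lightly home and let go. Never push hard on the ceramic, and leave everything else alone.

Things in the scene. Friction and masses are not known exactly. Their poses are not given: they have to be found in the camera images.
- base: White glazed ceramic base, a fixed block 90 x 130 mm (its x, y) and 60 mm high; origin at the centre of its underside, on the ledge, z up. Its top carries, 67 mm apart along its own y axis, the bore (at y = -32 mm) and a fixed steel post 12 mm in diameter that stands 50 mm above the top (at y = +35 mm). It is rigid and may chip: keep the force on it under 25 N.
- bore (a point): Centre of the mouth of the blind bore, on top of the base (60 mm above the ledge); axes as the base. 13.5 mm in diameter, vertical, mouth chamfered by 3 mm, ringed by a 26 mm steel washer; a black slit seal hides the inside and gives no resistance. 30, 40 or 50 mm deep (unseen), with a flat rubber floor that gives 1 mm at 6 N, 1.5 mm at most. A press of 5 to 10 N is plenty.
- fixed_post_top (a point): Centre of the top of the fixed post on the base, 50 mm above the base's top (110 mm above the ledge).
- rack: Fixed white plastic rack 56 x 220 mm (its x, y), 40 mm high; origin at the centre of its underside. In a row along its y axis: three holes with posts at y = +8, -37 and -82 mm, in any order, and the rod's hole at y = +86 mm. All holes are 30 mm deep (floor 10 mm above the ledge), 15 mm in diameter, their mouths chamfered by 3 mm.
- rack_rod (a point): Centre of the mouth of the depth rod's own hole in the rack, 40 mm above the ledge; axes as the rack.
- rod_mid (a point): Depth rod, loose, 150 mm long, standing in its rack hole; this point is its centre, 75 mm above its flat tip (z along the rod, up). The lower 100 mm is steel, 12 mm in diameter, with a small chamfer at the tip and dark rings every 10 mm from 10 to 70 mm above the tip (70 mm being the highest); the upper 50 mm is a black rubber grip 16 mm in diameter. 80 g.
- post_short_mid (a point): The shortest steel post, loose, 80 mm long, 12 mm in diameter, chamfered foot, black rubber pad (4 mm thick, same diameter) on top; stands upright in one of the rack's three post holes, its top 50 mm above the rack's top. This point is its centre, 40 mm above its foot; z up. About 60 g.
- post_medium_mid (a point): The middle steel post, loose, 90 mm long, 12 mm in diameter, chamfered foot, black rubber pad (4 mm thick, same diameter) on top; stands upright in one of the rack's three post holes, its top 60 mm above the rack's top. This point is its centre, 45 mm above its foot; z up. About 60 g.
- post_long_mid (a point): The longest steel post, loose, 100 mm long, 12 mm in diameter, chamfered foot, black rubber pad (4 mm thick, same diameter) on top; stands upright in one of the rack's three post holes, its top 70 mm above the rack's top. This point is its centre, 50 mm above its foot; z up. About 60 g.
- tumbler: Blue plastic tumbler, 74 mm wide, 100 mm high, with two toothbrushes reaching 185 mm; origin under its centre. Bystander.
- tongue_cleaner: Curved stainless tongue cleaner lying flat, 135 x 30 mm, 7 mm high, long along its x; origin at its middle on the ledge. Bystander.
- comb: Green plastic comb lying flat, 150 x 32 mm, 6 mm high; origin at its middle. Bystander.
- toothpaste: Closed toothpaste tube lying flat, 140 x 55 mm, 24 mm high; origin under its middle. Bystander.
- nail_brush: Nail brush with wooden back, 85 x 36 mm, 30 mm high; origin under its middle. Bystander.
- cream_jar: White jar with metal cap, 60 mm wide, 44 mm high; origin under its centre. Bystander.
- soap_lid_front (a point): Middle of the free front edge (-x side) of the soap dish's shut lid, 35 mm above the ledge. Bystander.
- soap_dish: Fixed soap dish 85 x 125 mm, 40 mm high, with a ridged flip-top lid hinged on a pin at its +x side; origin under its centre. Bystander.
Things that resemble listed ones, but are neither listed nor needed, are in the scene too. What is shaped like the base but purple, red or turquoise is not meant.

How it is judged:
On the way, in this order (a step that is already met when the one before it is completed fails the run):
1. the depth rod rests on the bottom of the bore, held upright with at least 1.5 N ((z of rod_mid in the frame of bore between 0.042 and 0.048 m or z of rod_mid in the frame of bore between 0.032 and 0.038 m or z of rod_mid in the frame of bore between 0.022 and 0.028 m) and horizontal distance between rod_mid and bore below 0.006 m and angle between rod_mid's own z axis and vertical below 0.1 rad and contact force between rod and base above 1.5 N), for 0.15 s.
2. the rod stands in its rack hole again, let go (z of rod_mid in the frame of rack_rod between 0.04 and 0.05 m and horizontal distance between rod_mid and rack_rod below 0.008 m and angle between rod_mid's own z axis and vertical below 0.12 rad and contact force between rod and the fingers below 0.1 N), for 0.2 s.
3. the post that comes level is pressed home with at least 3 N (((z of post_short_mid in the frame of bore between 0.007 and 0.013 m and horizontal distance between post_short_mid and bore below 0.004 m and angle between post_short_mid's own z axis and vertical below 0.08 rad and contact force between post_short and base above 3 N) or (z of post_medium_mid in the frame of bore between 0.002 and 0.008 m and horizontal distance between post_medium_mid and bore below 0.004 m and angle between post_medium_mid's own z axis and vertical below 0.08 rad and contact force between post_medium and base above 3 N) or (z of post_long_mid in the frame of bore between -0.003 and 0.003 m and horizontal distance between post_long_mid and bore below 0.004 m and angle between post_long_mid's own z axis and vertical below 0.08 rad and contact force between post_long and base above 3 N))), for 0.1 s.
At the end, for the whole second after the job is handed in: One post stands upright in the bore, on its bottom, its top level with the fixed post's to within 3 mm, released and at rest; the rod stands in its own rack hole (within 5 mm of fully down, 8 mm sideways); the other two posts are where they were (10 mm) (((z of post_short_mid in the frame of bore between 0.007 and 0.013 m and horizontal distance between post_short_mid and bore below 0.004 m and angle between post_short_mid's own z axis and vertical below 0.08 rad and distance of each of post_medium_mid, post_long_mid from where it was at the start of the episode below 0.01 m and linear speed of post_short below 0.01 m/s) or (z of post_medium_mid in the frame of bore between 0.002 and 0.008 m and horizontal distance between post_medium_mid and bore below 0.004 m and angle between post_medium_mid's own z axis and vertical below 0.08 rad and distance of each of post_short_mid, post_long_mid from where it was at the start of the episode below 0.01 m and linear speed of post_medium below 0.01 m/s) or (z of post_long_mid in the frame of bore between -0.003 and 0.003 m and horizontal distance between post_long_mid and bore below 0.004 m and angle between post_long_mid's own z axis and vertical below 0.08 rad and distance of each of post_short_mid, post_medium_mid from where it was at the start of the episode below 0.01 m and linear speed of post_long below 0.01 m/s)) and z of rod_mid in the frame of rack_rod between 0.04 and 0.05 m and horizontal distance between rod_mid and rack_rod below 0.008 m and angle between rod_mid's own z axis and vertical below 0.12 rad); the robot touches nothing.
It fails at once if the rod or a post presses on the ceramic base with more than 25 N (contact force between any of rod, post_short, post_medium, post_long and base above 25 N).
It fails at once if the robot itself strikes the base with more than 15 N (contact force between any of the fingers, the arm and base above 15 N).
It fails at once if more than one post is taken from its place (moved more than 15 mm) (distance of each of post_short_mid, post_medium_mid from where it was at the start of the episode above 0.015 m or distance of each of post_short_mid, post_long_mid from where it was at the start of the episode above 0.015 m or distance of each of post_medium_mid, post_long_mid from where it was at the start of the episode above 0.015 m).
It fails at once if a post drops in the bore (faster than 0.35 m/s) ((horizontal distance between post_short_mid and bore below 0.01 m and z of post_short_mid in the frame of bore below 0.038 m and linear speed of post_short above 0.35 m/s) or (horizontal distance between post_medium_mid and bore below 0.01 m and z of post_medium_mid in the frame of bore below 0.043 m and linear speed of post_medium above 0.35 m/s) or (horizontal distance between post_long_mid and bore below 0.01 m and z of post_long_mid in the frame of bore below 0.048 m and linear speed of post_long above 0.35 m/s)).
It fails at once if a bystander is moved more than 20 mm, or the soap dish's lid lifted as far (distance of any of tumbler, tongue_cleaner, comb, toothpaste, nail_brush, cream_jar, soap_lid_front from where it was at the start of the episode above 0.02 m).
It also fails if it takes over 72 s, if anything falls off the work surface, if the arm or the gripper's body presses on something with over 40 N, if the wrist force passes 120 N, or if a joint passes its speed limit or range.

## Robot

A 6-joint arm with a two-finger parallel gripper is mounted at the origin on the work surface. World frame = base frame: x ahead of the robot, y to its left, z up, the work surface at z = 0. Lengths are in m, angles in rad, forces in N, time in s.
With the tool pointing down it reaches from about 0.35 to 0.725 m from the base axis. Payload 4.3 kg.
Tool frame: the origin (TCP) lies at the very end of the fingers, on their centre line; the grasp point (between the pads) lies 19 mm behind it; z points along the fingers, y is the direction in which the jaws open and shut (so a half turn about z gives the same grasp; the last joint's range is limited). The gripper opens to 85 mm and grips with 20 to 120 N. Pads are 22 mm wide; open, the fingers measure 114 mm over their backs; the gripper's body (76 mm by 85 mm) begins 54 mm behind the grasp point. The pads swing forward as they close: fully open they stand 13 mm farther back than shut.
Start: joints at [1.118, 0.377, 0.081, 1.274, 0, 1.46], TCP at [0.193, 0.542, 0.231] pointing down, gripper open.
Joint ranges: [-2.72, 2.72], [-0.84, 1.66], [-1.02, 1.22], [-1.77, 2.12], [-1.37, 1.28], [-3.14, 3.14]. Speed limits (rad/s): [2.57, 2.57, 3.14, 3.14, 3.14, 3.14].

## Interface

Orientations are given as a 3x3 rotation matrix whose columns are the frame's x, y, z axes.
In Python, from station import bot gives the robot as it stands. The module is installed in compiled form; this text tells all that it offers.
- The arm moves only by the shell command python3 -m jog 'ROWS' [OPENING] [FORCE]. ROWS is JSON, one flat list of numbers, 6 for each row, row after row: the shift along the tool's x, y, z in mm, then the turn, a rotation vector about the tool's x, y, z in rad. In form: [x, y, z, rx, ry, rz, x, y, z, rx, ry, rz, ...]. A call has 1 to 5 rows; each row is the pose to reach, as a shift and turn from the pose commanded when the call began, along the tool's axes at that moment; what a row does not reach only later rows make up. A row lasts 1/12 s, in which the tool goes at most 41.7 mm and 7.16 degrees, less where a joint would pass 70% of its speed; a pose out of reach is approached as far as the arm can. A call with a gripper value outside its range is refused whole. OPENING is the finger opening in mm, from 0 to 85.4, set as the call begins (- or left out, the last holds). The fingers move at their own pace and stop on an object; FORCE is the grip in N (left out, the last holds). Time passes only in rows, so rows that repeat a pose let the fingers close. It gives the time, the measured TCP pose, the force and the opening at its end, in the units of the state.
- bot.get_obs(): the state, without advancing time (a new reading comes with each control period).
- bot.snapshot(name): name is "scene" or "side" or "wrist"; returns (picture, depth): 384x512x3 uint8, red, green, blue; 384x512 float32, m along the optical axis (not along the pixel's ray), 0 where there is no reading.
- bot.calibration(name): a dict with "camera_matrix" (3x3 intrinsics, pixels), "dist" ([k1, k2, p1, p2, k3] as OpenCV has them; the pictures are not rectified), "view" (4x4, takes a point from world to camera coordinates). Camera axes: x right, y down, z forward; pixel columns grow to the right and rows downward; lengths in m; the calibration is good to about 2 mm. A picture is of the moment at which its call begins: read the wrist's pose just before it. calibration takes no time and is no camera call; for the wrist camera it gives the pose at the moment of the call.
- bot.close_job(): hands the job in, once; it reports no verdict.
The state is a dict: "time_s": time; "joint_positions": joint angles; "joint_vel": joint speeds; "effort": joint torques, N m; "ee_pos": TCP position; "ee_rot": TCP orientation; "contact_force": force on the tool from outside, world axes, zero at the start; "wrist_torque": the same for the moment, N m; "grip_width": opening from 0.0 (shut) to 1.0 (fully open).
Only numpy, scipy, OpenCV 4.12 (cv2) and the standard library are available. Lean on these libraries where they do the work, as an engineer would, in place of code of your own. Each camera call takes 0.05 s, during which the arm holds its last target. There are 200 camera calls.

## Working session

There is one attempt and no reset: what is moved stays moved. The work goes in short steps, Python scripts to look and compute and a shell command to move; the robot and the scene stay as the last step left them, time stands still between calls to the robot, and variables do not carry over. Pictures are saved under pics/ and viewed, about 8 in all and at most 12, crops included, and the job is handed in when it is done.

```bash
mkdir -p pics; cat > h.py <<'E'
import numpy as np, cv2
from station import bot
def snap(n,name):
    c=bot.calibration(n); im,d=bot.snapshot(n)
    cv2.imwrite(f'pics/{name}.png',im[:,:,::-1]); np.savez(f'pics/{name}.npz',im=im,d=d,K=c['camera_matrix'],D=c['dist'],V=c['view'])
    return im,d,c
def load(name): 
    z=np.load(f'pics/{name}.npz'); return z['im'],z['d'],dict(camera_matrix=z['K'],dist=z['D'],view=z['V'])
def ray(c,uv):
    p=cv2.undistortPoints(np.array([[uv]],float),np.array(c['camera_matrix']),np.array(c['dist']))[0,0]
    V=np.array(c['view']);R=V[:3,:3];o=-R.T@V[:3,3]
    return o,R.T@np.array([p[0],p[1],1.])
def onz(c,uv,z):
    o,d=ray(c,uv); return o+d*(z-o[2])/d[2]
def cloud(d,c):
    h,w=d.shape;u,v=np.meshgrid(np.arange(w),np.arange(h))
    p=cv2.undistortPoints(np.stack([u,v],-1).reshape(-1,1,2).astype(float),np.array(c['camera_matrix']),np.array(c['dist'])).reshape(h,w,2)
    P=np.dstack([p*d[...,None],d]);V=np.array(c['view']);
    W=(P-V[:3,3])@V[:3,:3]; W[d==0]=np.nan; return W
def proj(c,X):
    V=np.array(c['view']);return cv2.projectPoints(np.array(X,float).reshape(-1,1,3),cv2.Rodrigues(V[:3,:3])[0],V[:3,3],np.array(c['camera_matrix']),np.array(c['dist']))[0].reshape(-1,2)
E
python3 - <<'E'
from h import *
a=snap('scene','scene1')[0];b=snap('side','side1')[0]
s=bot.get_obs();print(s)
for n in('scene','side','wrist'):print(n,np.round(np.linalg.inv(bot.calibration(n)['view']),3).tolist())
E
```

```text
{'time_s': 0.1, 'joint_positions': array([1.11772703e+00, 3.77993208e-01, 7.97946083e-02, 1.27440313e+00,
       1.38479674e-05, 1.46052123e+00]), 'joint_vel': array([ 7.39164495e-04,  7.35154897e-05,  5.01999935e-03, -1.32060796e-03,
        2.23731583e-03,  6.85440800e-05]), 'effort': array([ 9.39200108e-04, -4.64693749e+01,  2.70581764e+01,  1.19797967e-02,
       -1.44494543e-04, -2.93971908e-06]), 'ee_pos': array([0.19299338, 0.54103593, 0.23046608]), 'ee_rot': array([[-9.41819067e-01,  3.36119325e-01, -8.02722046e-04],
       [ 3.36120216e-01,  9.41817703e-01, -1.61718455e-03],
       [ 2.12450853e-04, -1.79290636e-03, -9.99998370e-01]]), 'contact_force': array([ 0.55602174,  0.41613838, -0.22316458]), 'wrist_torque': array([ 0.02099949,  0.02745997, -0.01015275]), 'grip_width': 1.0020525524990254}
scene [[-0.252, 0.689, -0.68, 1.428], [0.968, 0.165, -0.19, 0.332], [-0.019, -0.706, -0.708, 1.035], [0.0, 0.0, 0.0, 1.0]]
side [[0.823, -0.317, 0.471, -0.083], [-0.567, -0.469, 0.677, -0.767], [0.006, -0.825, -0.566, 0.787], [0.0, 0.0, 0.0, 1.0]]
wrist [[0.336, 0.907, 0.255, 0.128], [0.942, -0.322, -0.093, 0.564], [-0.002, 0.272, -0.962, 0.373], [0.0, 0.0, 0.0, 1.0]]
```

View pics/scene1.png

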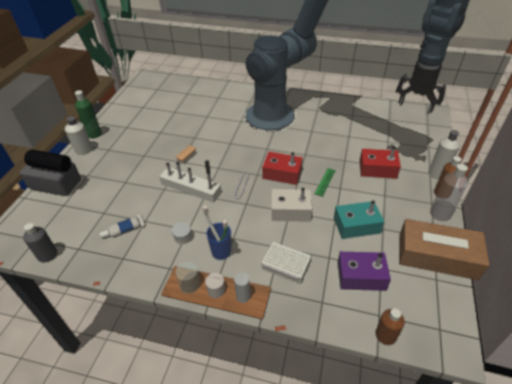

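View pics/side1.png

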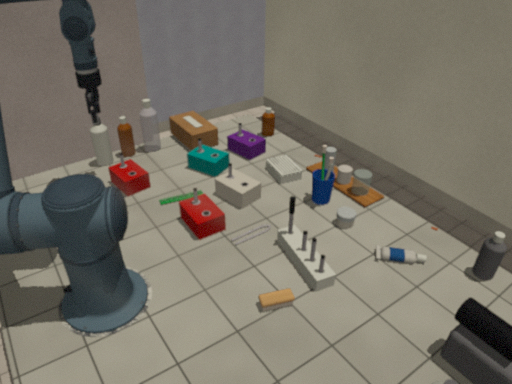

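The scene view shows the white base at (291,204), with red bases at (283,167) and (380,163), a turquoise one at (358,219) and a purple one at (363,270). Only the white one fits the description. The rack is at (190,182), with the rod at its right end (208,172). Next I'll measure both and check a crop.

```bash
python3 - <<'E'
from h import *
for n,roi in(('scene1',((262,320,178,228),(155,228,150,205))),('side1',((210,265,165,212),(270,340,190,290)))):
    im,d,c=load(n);W=cloud(d,c);hsv=cv2.cvtColor(im,cv2.COLOR_RGB2HSV)
    print(n,'table z',np.nanmedian(W[...,2][(abs(W[...,2])<.05)]))
    for (a,b,e,f),h in zip(roi,(.06,.04)):
        m=np.zeros(d.shape,bool);m[e:f,a:b]=1
        m&=abs(W[...,2]-h)<.008
        n_,l,st,_=cv2.connectedComponentsWithStats(m.astype(np.uint8));k=1+np.argmax(st[1:,4]);m=l==k
        P=W[m];r=cv2.minAreaRect(P[:,:2].astype(np.float32)*1000);print(h,np.nanmedian(P[:,2]),m.sum(),r)
        hi=np.zeros(d.shape,bool);hi[e:f,a:b]=1;hi&=(W[...,2]>h+.02)&(W[...,2]<.25)
        n_,l,st,ce=cv2.connectedComponentsWithStats(hi.astype(np.uint8))
        for k in range(1,n_):
            Q=W[l==k];print('  blob',st[k,4],ce[k].round(),np.median(Q,0).round(3),'zmax',Q[:,2].max().round(3))
im=cv2.imread('pics/scene1.png');s=cv2.imread('pics/side1.png')
A=cv2.resize(im[150:225,150:325],None,fx=4,fy=4,interpolation=2);B=cv2.resize(s[165:290,180:350],None,fx=2.3,fy=2.3,interpolation=2)
o=np.zeros((A.shape[0]+B.shape[0],700,3),np.uint8);o[:A.shape[0],:A.shape[1]]=A;o[A.shape[0]:,:B.shape[1]]=B;cv2.imwrite('pics/crop1.png',o)
E
```

```text
scene1 table z 0.0017119963606460876
0.06 0.06178364332817285 834 ((524.7464599609375, 198.438232421875), (95.5732421875, 128.26193237304688), 12.983111381530762)
  blob 35 [302. 191.] [0.52  0.232 0.102] zmax 0.116
0.04 0.041526509722610815 694 ((500.52752685546875, -173.5205078125), (223.2006378173828, 61.239967346191406), 78.41114807128906)
  blob 46 [179. 167.] [ 0.498 -0.208  0.091] zmax 0.118
  blob 101 [208. 171.] [ 0.521 -0.087  0.126] zmax 0.165
  blob 28 [168. 166.] [ 0.489 -0.252  0.082] zmax 0.095
  blob 37 [190. 172.] [ 0.505 -0.163  0.087] zmax 0.104
side1 table z -4.4905828542746786e-05
0.06 0.05849264852049484 632 ((521.944091796875, 193.6453094482422), (95.18955993652344, 133.62176513671875), 11.088176727294922)
  blob 29 [230. 168.] [0.514 0.226 0.093] zmax 0.11
0.04 0.03932427507588336 1071 ((500.7428894042969, -178.16741943359375), (222.17544555664062, 60.03837966918945), 79.01093292236328)
  blob 3 [321. 190.] [ 0.714 -0.005  0.061] zmax 0.061
  blob 2 [324. 190.] [ 0.724 -0.012  0.061] zmax 0.061
  blob 1 [327. 190.] [ 0.731 -0.016  0.06 ] zmax 0.06
  blob 160 [291. 211.] [ 0.512 -0.097  0.122] zmax 0.16
  blob 62 [304. 238.] [ 0.499 -0.173  0.083] zmax 0.101
  blob 77 [313. 246.] [ 0.491 -0.216  0.087] zmax 0.111
  blob 57 [322. 260.] [ 0.482 -0.26   0.079] zmax 0.094
```

View pics/crop1.png

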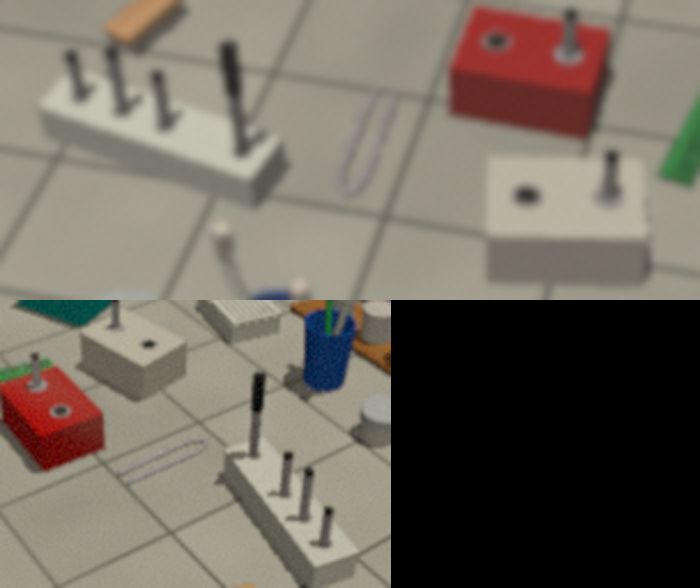

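The crop confirms the white base, with its bore at scene (281,199) and fixed post at (302,191). The rack has the rod at its +y end, then the medium, long and short posts. Next I'll move over the bore for a wrist view.

```bash
cat > go.py <<'E'
# usage: go.py x y z toolx_deg -> shift (tool mm) & turn
import sys; from h import *
from scipy.spatial.transform import Rotation as Ro
s=bot.get_obs();R=s['ee_rot'];x,y,z,a=map(float,sys.argv[1:5]);a=np.radians(a)
T=np.array([[np.cos(a),np.sin(a),0],[np.sin(a),-np.cos(a),0],[0,0,-1]])
print('t',round(s['time_s'],2),'pos',s['ee_pos'].round(4),'F',np.round(s['contact_force'],2),'grip',round(s['grip_width']*85.4,1))
print('shift',(R.T@(np.array([x,y,z])-s['ee_pos'])*1000).round(1),'turn',Ro.from_matrix(R.T@T).as_rotvec().round(3))
E
python3 -m jog '[-200,-108,-20,0,0,0.5,-200,-108,-20,0,0,0.5,-200,-108,-20,0,0,0.5,-200,-108,-20,0,0,0.5,-200,-108,-20,0,0,0.5]'
python3 go.py .53 .165 .27 102
```

```text
time_s: 0.52
ee_pos: [0.3327, 0.3856, 0.2493]
ee_rot: [[-0.663, 0.749, -0.001], [0.749, 0.663, -0.001], [-0.0, -0.001, -1.0]]
contact_force: [0.8, 0.5, 0.3]
grip_width: 1.004
t 0.52 pos [0.3327 0.3856 0.2493] F [0.81 0.48 0.34] grip 85.7
shift [-296.     1.6  -20.6] turn [-0.001  0.     0.515]
```

```bash
python3 -m jog '[-170,0,-12,0,0,0.45,-170,0,-12,0,0,0.45,-170,0,-12,0,0,0.45,-170,0,-12,0,0,0.45,-170,0,-12,0,0,0.45]'
python3 go.py .53 .165 .27 102
```

```text
time_s: 0.93
ee_pos: [0.4493, 0.2557, 0.2616]
ee_rot: [[-0.265, 0.964, 0.002], [0.964, 0.265, -0.002], [-0.003, 0.002, -1.0]]
contact_force: [1.3, -0.1, -0.9]
grip_width: 0.999
t 0.93 pos [0.4493 0.2557 0.2616] F [ 1.33 -0.13 -0.87] grip 85.3
shift [-108.8   53.7   -8. ] turn [0.002 0.003 0.059]
```

```bash
python3 -m jog '[-108,54,-8,0,0,0.06,-108,54,-8,0,0,0.06,-108,54,-8,0,0,0.06,-108,54,-8,0,0,0.06,-108,54,-8,0,0,0.06]' >/dev/null
python3 -m jog '[0,0,0,0,0,0,0,0,0,0,0,0]' >/dev/null; python3 go.py .53 .165 .27 102
python3 - <<'E'
from h import *
im,d,c=snap('wrist','w1');print(proj(c,[[.53,.165,.06],[.517,.229,.11]]).round())
cv2.imwrite('pics/w1b.png',cv2.resize(cv2.imread('pics/w1.png'),None,fx=1.4,fy=1.4))
E
```

```text
t 1.52 pos [0.5257 0.1724 0.2693] F [-0.21  0.1   1.19] grip 85.3
shift [-8.2  2.6 -0.7] turn [-0.001 -0.001  0.01 ]
[[254. 175.]
 [255. 123.]]
```

View pics/w1.png

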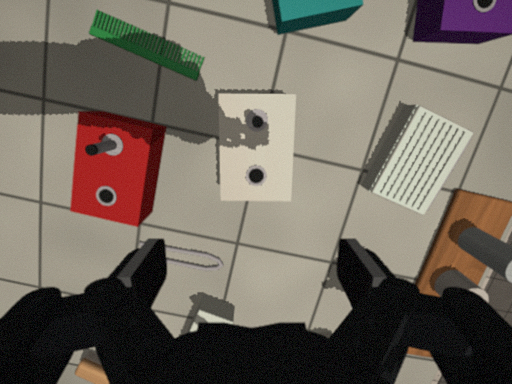

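The wrist view shows the white base with the bore at (256,176) and the post top near (257,121), close to my prediction. I'll refine those positions now.

```bash
python3 - <<'E'
from h import *
im,d,c=load('w1');g=cv2.cvtColor(im,cv2.COLOR_RGB2GRAY)
m=np.zeros_like(g);m[160:192,240:272]=(g[160:192,240:272]<80)
n,l,st,ce=cv2.connectedComponentsWithStats(m);k=1+np.argmax(st[1:,4]);print('bore',ce[k],st[k],onz(c,ce[k],.06).round(4))
hsv=cv2.cvtColor(im,cv2.COLOR_RGB2HSV)
w=((hsv[...,2]>150)).astype(np.uint8);w[:85]=0;w[205:]=0;w[:,:212]=0;w[:,305:]=0
w=cv2.morphologyEx(w,cv2.MORPH_OPEN,np.ones((5,5)))
n,l,st,_=cv2.connectedComponentsWithStats(w);k=1+np.argmax(st[1:,4]);print(st[k],g[150,230],g[210,260])
ct=max(cv2.findContours((l==k).astype(np.uint8),0,1)[0],key=cv2.contourArea).reshape(-1,2)
P=np.array([onz(c,p,.06)[:2] for p in ct]).astype(np.float32)*1000;r=cv2.minAreaRect(P);print(r)
W=cloud(d,c);t=(abs(W[...,2]-.06)<.01)&(l==k);print('z',np.median(W[t][:,2]))
m=np.zeros_like(g);m[108:135,243:272]=(g[108:135,243:272]<90);n,l,st,ce=cv2.connectedComponentsWithStats(m)
for i in range(1,n):print('post',ce[i],st[i],onz(c,ce[i],.11).round(4),np.nanmax(W[l==i][:,2]))
E
```

```text
bore [255.64935065 175.35064935] [249 169  14  14 154] [0.5326 0.1648 0.06  ]
[ 212   85   93  120 8059] 194 158
((528.0926513671875, 199.0975341796875), (117.93032836914062, 144.00570678710938), 12.652257919311523)
z 0.060091467244769554
post [254.87654321 121.65843621] [246 111  20  20 243] [0.5163 0.2298 0.11  ] 0.1119659678285092
```

```bash
python3 go.py .5175 -.0916 .27 78.7
python3 -m jog '[-180,40,0,0,0,0.4,-180,40,0,0,0,0.4,-180,40,0,0,0,0.4,-180,40,0,0,0,0.4,-180,40,0,0,0,0.4]' >/dev/null; python3 go.py .5175 -.0916 .27 78.7
```

```text
t 1.57 pos [0.5257 0.1725 0.2694] F [-0.54  0.11  0.08] grip 85.0
shift [-256.   -65.6   -0.6] turn [-0.001 -0.     0.417]
t 1.98 pos [0.6058 0.0013 0.2692] F [ 0.53  0.75 -0.05] grip 85.4
shift [-107.5  -69.8   -0.6] turn [0.001 0.002 0.013]
```

```bash
python3 -m jog '[-107,-69,0,0,0,0.012,-107,-69,0,0,0,0.012,-107,-69,0,0,0,0.012,-107,-69,0,0,0,0.012,-107,-69,0,0,0,0.012]' >/dev/null;python3 -m jog '[0,0,0,0,0,0,0,0,0,0,0,0]' >/dev/null; python3 go.py .5175 -.0916 .27 78.7
python3 - <<'E'
from h import *
im,d,c=snap('wrist','w2')
print(proj(c,[[.5175,-.0916,.16],[.5175,-.0916,.04],[.502,-.168,.1],[.493,-.212,.11],[.485,-.256,.09]]).round())
E
```

```text
t 2.57 pos [ 0.5184 -0.0871  0.2698] F [ 0.99 -0.1  -0.56] grip 85.5
shift [-4.6 -0.  -0.2] turn [ 0.001 -0.     0.005]
[[251. 194.]
 [251. 169.]
 [251. 243.]
 [250. 281.]
 [251. 302.]]
```

View pics/w2.png

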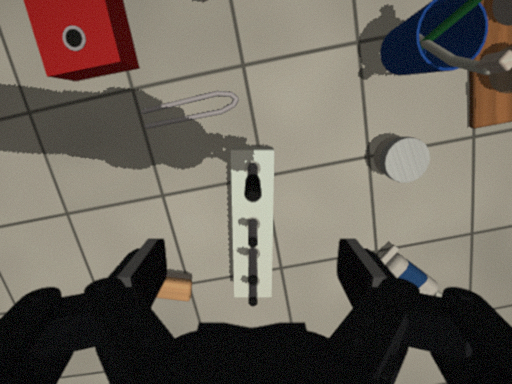

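```bash
python3 - <<'E'
from h import *
im,d,c=load('w2');g=cv2.cvtColor(im,cv2.COLOR_RGB2GRAY);W=cloud(d,c)
print(c['camera_matrix'][0,0])
for lo,hi,r0,r1 in((.145,.175,160,215),(.09,.125,215,312),(.055,.088,290,312)):
    m=np.zeros_like(g);m[r0:r1,236:270]=((W[r0:r1,236:270,2]>lo)&(W[r0:r1,236:270,2]<hi))
    n,l,st,ce=cv2.connectedComponentsWithStats(m)
    for i in range(1,n):
        if st[i,4]>15:print(ce[i].round(1),st[i],np.median(W[l==i],0).round(4))
for r in range(160,204,3):
    k=np.where(g[r,238:268]<70)[0]+238;print(r,(k.min(),k.max()) if len(k) else None,end=' ')
w=(g>150).astype(np.uint8);w[:145]=0;w[300:]=0;w[:,:228]=0;w[:,278:]=0
n,l,st,_=cv2.connectedComponentsWithStats(w);k=1+np.argmax(st[1:,4])
ct=max(cv2.findContours((l==k).astype(np.uint8),0,1)[0],key=cv2.contourArea).reshape(-1,2)
print(st[k],cv2.minAreaRect(np.array([onz(c,p,.04)[:2] for p in ct]).astype(np.float32)*1000))
E
python3 - <<'E'
import cv2,sys;sys.path.insert(0,'.')
im=cv2.imread('pics/w2.png');cv2.imwrite('pics/crop2.png',cv2.resize(im[140:312,215:290],None,fx=3.4,fy=3.4,interpolation=2))
E
```

```text
288.91415347415216
[252.6 191.9] [244 182  18  21 295] [ 0.5191 -0.0898  0.1598]
[252.6 241.5] [248 235  10  13 107] [ 0.5048 -0.1664  0.0999]
[252.5 276.1] [248 268  10  17 155] [ 0.4965 -0.208   0.1079]
[252.5 301.6] [248 299  10   7  31] [ 0.4877 -0.2546  0.0904]
[252.7 293.9] [249 290   9  10  71] [ 0.4892 -0.2509  0.0796]
160 None 163 (np.int64(249), np.int64(253)) 166 (np.int64(248), np.int64(256)) 169 (np.int64(248), np.int64(256)) 172 (np.int64(248), np.int64(256)) 175 (np.int64(248), np.int64(256)) 178 (np.int64(247), np.int64(258)) 181 (np.int64(246), np.int64(259)) 184 (np.int64(246), np.int64(259)) 187 (np.int64(246), np.int64(259)) 190 (np.int64(245), np.int64(260)) 193 (np.int64(245), np.int64(260)) 196 (np.int64(246), np.int64(259)) 199 (np.int64(248), np.int64(257)) 202 None [ 228  145   50  155 4836] ((503.4691162109375, -174.52781677246094), (229.98130798339844, 73.74382019042969), 79.0295181274414)
```

View pics/crop2.png

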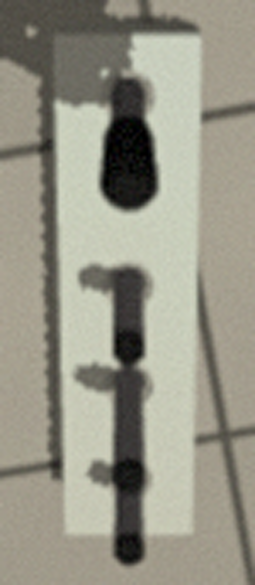

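The crop confirms the rod at (252,192), then the medium post (252,241), the long one (252,278) and the short one (252,302). I'll descend on the rod's grip.

```bash
python3 go.py .519 -.090 .118 79
python3 -m jog '[-3,0,60,0,0,0,-3,0,100,0,0,0,-3,0,130,0,0,0,-3,0,152,0,0,0,-3,0,152,0,0,0]' 60 >/dev/null;python3 -m jog '[0,0,0,0,0,0,0,0,0,0,0,0]' >/dev/null;python3 go.py .519 -.090 .118 79
python3 - <<'E'
from h import *
im,d,c=snap('wrist','w3');s=snap('side','s3')[0]
o=np.zeros((384,800,3),np.uint8);o[:,:512]=im;o[:,512:]=cv2.resize(s[130:310,220:355],(288,384));cv2.imwrite('pics/v3.png',o[:,:,::-1])
E
```

```text
t 2.62 pos [ 0.5185 -0.0871  0.2697] F [ 0.74  0.24 -0.21] grip 85.3
shift [ -2.8   0.9 151.7] turn [ 0.001 -0.     0.   ]
t 3.2 pos [ 0.5188 -0.0911  0.1193] F [ 0.75 -0.05  0.64] grip 60.0
shift [1.2 0.  1.3] turn [ 0.003  0.    -0.001]
```

View pics/v3.png

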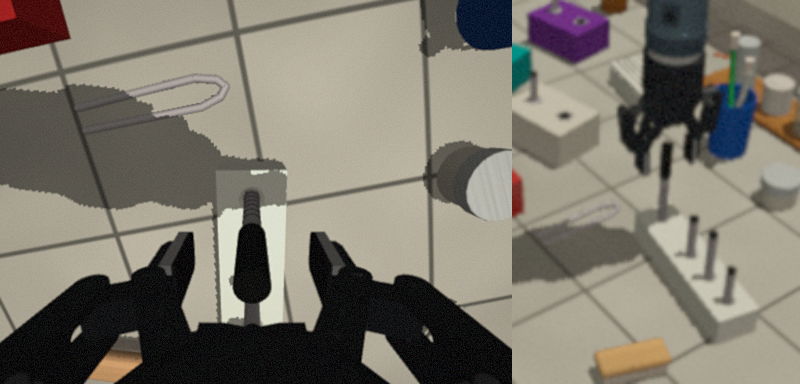

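The rod sits between the open jaws, its grip near (252,265) in the wrist view. I'll close and lift.

```bash
python3 -m jog '[1,0,1,0,0,0,1,0,1,0,0,0,1,0,1,0,0,0,1,0,1,0,0,0,1,0,1,0,0,0]' 5 40 >/dev/null;python3 -m jog '[0,0,0,0,0,0,0,0,0,0,0,0,0,0,0,0,0,0]';python3 -m jog '[0,0,-20,0,0,0,0,0,-45,0,0,0,0,0,-60,0,0,0,0,0,-60,0,0,0]' ;python3 -m jog '[0,0,-35,0,0,0,0,0,-70,0,0,0,0,0,-70,0,0,0,0,0,-70,0,0,0]' ;python3 go.py .5326 .1648 .24 102.5
```

```text
time_s: 3.97
ee_pos: [0.518, -0.0907, 0.1173]
ee_rot: [[0.193, 0.981, 0.002], [0.981, -0.193, -0.0], [-0.0, 0.002, -1.0]]
contact_force: [0.3, 0.1, 5.6]
grip_width: 0.174
time_s: 4.3
ee_pos: [0.5187, -0.0909, 0.1792]
ee_rot: [[0.193, 0.981, 0.004], [0.981, -0.193, -0.001], [-0.0, 0.004, -1.0]]
contact_force: [0.8, 0.2, -1.5]
grip_width: 0.175
time_s: 4.63
ee_pos: [0.5181, -0.0907, 0.2472]
ee_rot: [[0.193, 0.981, 0.002], [0.981, -0.193, -0.001], [-0.0, 0.003, -1.0]]
contact_force: [0.7, -0.1, -0.4]
grip_width: 0.174
t 4.63 pos [ 0.5181 -0.0907  0.2472] F [ 0.65 -0.1  -0.44] grip 14.9
shift [253.5 -35.    7. ] turn [ 0.002  0.001 -0.412]
```

```bash
python3 -m jog '[170,-24,5,0,0,-0.41,170,-24,5,0,0,-0.41,170,-24,5,0,0,-0.41,170,-24,5,0,0,-0.41,170,-24,5,0,0,-0.41]' >/dev/null;python3 go.py .5326 .1648 .20 102.5
```

```text
t 5.05 pos [0.5245 0.0868 0.2386] F [-0.53  0.55 -0.96] grip 14.9
shift [74.1 25.4 38.8] turn [-0.004 -0.004  0.005]
```

```bash
python3 -c "
from h import *
W=bot.calibration('wrist')
print('ok')"
```

```text
ok
```

```bash
python3 -m jog '[74,25,20,0,0,0.005,74,25,35,0,0,0.005,74,25,35,0,0,0.005,74,25,35,0,0,0.005,74,25,35,0,0,0.005]' >/dev/null;python3 -m jog '[0,0,0,0,0,0,0,0,0,0,0,0,0,0,0,0,0,0]' >/dev/null;python3 go.py .5326 .1648 .20 102.5
python3 - <<'E'
from h import *
im,d,c=snap('wrist','w4');s,_,cs=snap('side','s4');p,_,cp=snap('scene','p4')
print(proj(c,[[.5326,.1648,.06]]),proj(cs,[[.5326,.1648,.06]]),proj(cp,[[.5326,.1648,.06]]))
o=np.zeros((600,800,3),np.uint8);o[:384,:512]=im;o[:384,512:]=cv2.resize(s[110:230,190:280],(288,384));o[384:,:432]=cv2.resize(p[160:220,245:365],(432,216));cv2.imwrite('pics/v4.png',o[:,:,::-1])
E
```

```text
t 5.72 pos [0.5354 0.1576 0.2071] F [-0.08 -0.26 -0.84] grip 14.7
shift [ 7.6 -1.3  7.1] turn [ 0.001  0.    -0.009]
[[249.95719706 172.52130535]] [[244.67924973 183.44569376]] [[280.9416958  199.00046751]]
```

View pics/v4.png

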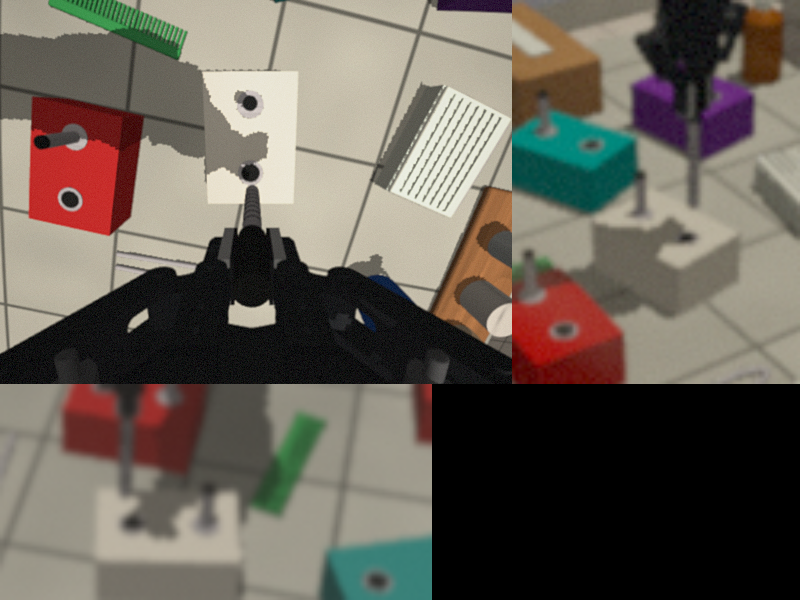

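The rod hangs vertical, its tip at wrist (252,187), just short of the bore at (250,172). I'll measure the tip against the bore.

```bash
python3 - <<'E'
from h import *
im,d,c=load('w4');g=cv2.cvtColor(im,cv2.COLOR_RGB2GRAY).astype(int)
m=np.zeros(g.shape,np.uint8);m[158:186,236:264]=g[158:186,236:264]<70
n,l,st,ce=cv2.connectedComponentsWithStats(m);k=1+np.argmax(st[1:,4]);print('bore',ce[k],st[k],onz(c,ce[k],.06).round(4))
W=cloud(d,c)
for r in range(176,228,2):
    k=[q for q in range(236,268) if .08<W[r,q,2]<.2]
    print(r,(k[0],k[-1],W[r,k].mean(0).round(4)) if k else None)
s,ds,cs=load('s4');Ws=cloud(ds,cs)
mm=np.zeros(ds.shape,bool);mm[120:180,230:262]=1;mm&=(Ws[...,2]>.085)&(Ws[...,2]<.16)&(Ws[...,1]<.21)&(Ws[...,1]>.1)
for v in np.unique(np.where(mm)[0])[::3]:print(v,Ws[v][mm[v]].mean(0).round(4))
E
```

```text
bore [249.62770563 172.32900433] [241 164  18  17 231] [0.5322 0.1649 0.06  ]
176 None
178 None
180 None
182 None
184 None
186 (248, 255, array([0.5347, 0.1626, 0.1047]))
188 (247, 257, array([0.5349, 0.1622, 0.1099]))
190 (246, 258, array([0.5353, 0.1618, 0.1147]))
192 (246, 258, array([0.5352, 0.162 , 0.1217]))
194 (246, 258, array([0.5351, 0.1622, 0.1281]))
196 (245, 259, array([0.5353, 0.1617, 0.1319]))
198 (245, 259, array([0.5352, 0.1619, 0.1381]))
200 (245, 259, array([0.5352, 0.1618, 0.1429]))
202 (245, 259, array([0.5352, 0.1619, 0.1481]))
204 (244, 259, array([0.5347, 0.1616, 0.152 ]))
206 (244, 259, array([0.5348, 0.1619, 0.1574]))
208 (244, 260, array([0.5352, 0.1616, 0.1608]))
210 (244, 260, array([0.5351, 0.1619, 0.1657]))
212 (244, 260, array([0.5351, 0.162 , 0.1699]))
214 (243, 260, array([0.5348, 0.1616, 0.1731]))
216 (243, 260, array([0.5348, 0.1619, 0.1774]))
218 (243, 260, array([0.5348, 0.1618, 0.1807]))
220 (243, 260, array([0.5347, 0.162 , 0.1846]))
222 (243, 261, array([0.5351, 0.1618, 0.1873]))
224 (243, 261, array([0.5351, 0.1619, 0.1906]))
226 (243, 261, array([0.5361, 0.1617, 0.1927]))
159 [0.5324 0.1524 0.158 ]
162 [0.5321 0.1529 0.1471]
165 [0.5307 0.151  0.1375]
168 [0.5318 0.1526 0.1253]
171 [0.5295 0.1493 0.1167]
174 [0.5313 0.152  0.1034]
```

```bash
python3 -m jog '[7.7,-1.6,0,0,0,0,7.7,-1.6,10,0,0,0,7.7,-1.6,25,0,0,0,7.7,-1.6,35,0,0,0,7.7,-1.6,35,0,0,0]' >/dev/null;python3 -m jog '[0,0,0,0,0,0,0,0,0,0,0,0,0,0,0,0,0,0]' >/dev/null; python3 go.py .5324 .1648 .15 102.5; python3 -m jog '[0,0,3,0,0,0,0,0,6,0,0,0,0,0,9,0,0,0,0,0,12,0,0,0,0,0,14,0,0,0]' ;python3 go.py .5324 .1648 .15 102.5
```

```text
t 6.53 pos [0.5323 0.166  0.1722] F [-0.35 -0.72 -0.46] grip 15.0
shift [-1.2 -0.1 22.2] turn [ 0.001 -0.    -0.007]
time_s: 6.95
ee_pos: [0.5317, 0.1657, 0.1571]
ee_rot: [[-0.209, 0.978, -0.0], [0.978, 0.209, -0.0], [-0.0, -0.0, -1.0]]
contact_force: [0.0, -0.1, -1.4]
grip_width: 0.175
t 6.95 pos [0.5317 0.1657 0.1571] F [ 0.04 -0.11 -1.41] grip 15.0
shift [-1.1  0.5  7.1] turn [-0.     0.    -0.007]
```

```bash
python3 -m jog '[0,0,4,0,0,0,0,0,8,0,0,0,0,0,12,0,0,0,0,0,15,0,0,0,0,0,16,0,0,0]'|grep -E 'pos|force';python3 -m jog '[0,0,0.5,0,0,0,0,0,1,0,0,0,0,0,1.5,0,0,0,0,0,2,0,0,0]'|grep -E 'pos|force'
python3 -m jog '[0,0,0.5,0,0,0,0,0,1,0,0,0,0,0,1,0,0,0]'|grep -E 'pos|force'
```

```text
ee_pos: [0.5316, 0.1657, 0.1409]
contact_force: [0.5, -0.7, -0.0]
ee_pos: [0.5319, 0.1659, 0.1397]
contact_force: [0.4, -0.3, -0.3]
ee_pos: [0.5318, 0.1659, 0.1386]
contact_force: [-0.7, -0.6, -1.2]
```

```bash
for i in 1 2; do python3 -m jog '[0,0,0.5,0,0,0,0,0,1,0,0,0,0,0,1,0,0,0]'|grep -E 'pos|force'; done;  python3 -m jog '[0,0,0.5,0,0,0,0,0,1,0,0,0,0,0,1,0,0,0]'|grep -E 'pos|force'
```

```text
ee_pos: [0.5318, 0.1659, 0.1375]
contact_force: [0.7, -1.1, -0.9]
ee_pos: [0.5319, 0.1659, 0.1368]
contact_force: [0.5, -0.7, 1.9]
ee_pos: [0.532, 0.1659, 0.1361]
contact_force: [-0.6, -0.5, 6.0]
```

```bash
python3 -m jog '[0,0,0,0,0,0,0,0,0,0,0,0,0,0,0,0,0,0,0,0,0,0,0,0]'|grep -E 'pos|force|wid';python3 - <<'E'
from h import *
im,d,c=snap('wrist','w5');s,ds,cs=snap('side','s5')
g=cv2.resize(im[150:300,190:320],(520,600));o=np.zeros((600,800,3),np.uint8);o[:,:520]=g;o[:374,520:]=cv2.resize(s[120:220,200:275],(280,374));cv2.imwrite('pics/v5.png',o[:,:,::-1])
E
```

```text
ee_pos: [0.532, 0.1659, 0.1361]
contact_force: [-1.4, -0.5, 6.0]
grip_width: 0.17
```

View pics/v5.png

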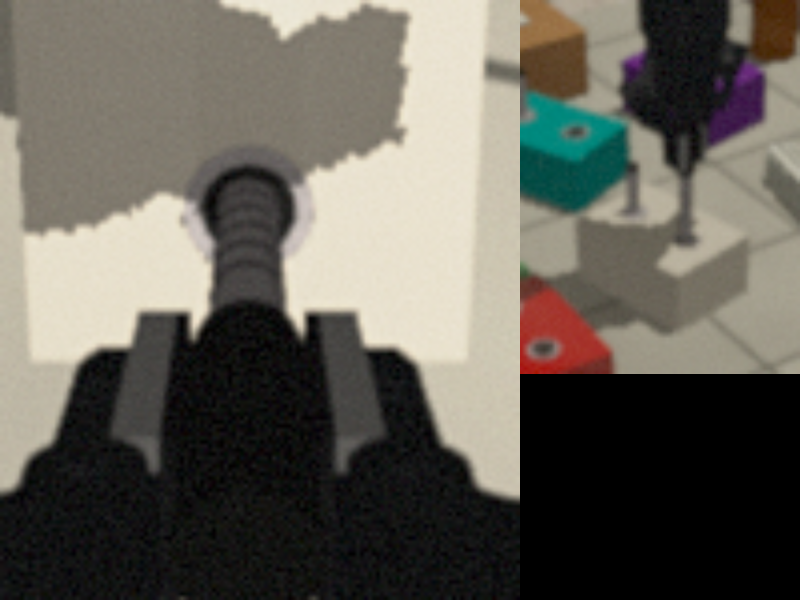

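About four rings (40 to 70 mm) show above the mouth, and the force is 6 N at a tip depth of 30 mm. So the bore is 30 mm deep and the short post is the right one. I'll return the rod now.

```bash
python3 -m jog '[0,0,-10,0,0,0,0,0,-35,0,0,0,0,0,-70,0,0,0,0,0,-105,0,0,0,0,0,-115,0,0,0]' >/dev/null;python3 -m jog '[0,0,0,0,0,0,0,0,0,0,0,0]' >/dev/null;python3 go.py .5182 -.0907 .25 79;python3 -m jog '[-170,-45,0,0,0,0.4,-170,-45,0,0,0,0.4,-170,-45,0,0,0,0.4,-170,-45,0,0,0,0.4,-170,-45,0,0,0,0.4]' >/dev/null;python3 go.py .5182 -.0907 .25 79
```

```text
t 9.72 pos [0.532  0.166  0.2506] F [-0.59 -0.53 -1.4 ] grip 14.6
shift [-248.1  -67.3    0.4] turn [ 0.001 -0.001  0.403]
t 10.13 pos [ 0.5215 -0.0147  0.2479] F [ 0.43  0.09 -0.79] grip 14.8
shift [-75.2  11.5  -1.9] turn [-0.004  0.003 -0.003]
```

```bash
python3 -m jog '[-72,10,0,0,0,0,-72,10,0,0,0,0,-72,10,0,0,0,0,-72,10,0,0,0,0]' >/dev/null;python3 -m jog '[0,0,0,0,0,0,0,0,0,0,0,0,0,0,0,0,0,0]' >/dev/null;python3 go.py .5182 -.0907 .17 79
```

```text
t 10.72 pos [ 0.5194 -0.0811  0.25  ] F [-0.98  0.6  -1.29] grip 14.9
shift [-9.7  0.7 80. ] turn [-0.001 -0.     0.005]
```

```bash
python3 -m jog '[-9.7,0.7,20,0,0,0.005,-9.7,0.7,50,0,0,0.005,-9.7,0.7,80,0,0,0.005,-9.7,0.7,95,0,0,0.005,-9.7,0.7,95,0,0,0.005]' >/dev/null;python3 -m jog '[0,0,0,0,0,0,0,0,0,0,0,0,0,0,0,0,0,0]' >/dev/null;python3 go.py .5182 -.0907 .125 79
python3 - <<'E'
from h import *
im,d,c=snap('wrist','w6');s,ds,cs=snap('side','s6')
g=cv2.resize(im[150:300,190:320],(520,600));o=np.zeros((600,800,3),np.uint8);o[:,:520]=g;o[:374,520:]=cv2.resize(s[170:270,255:330],(280,374));cv2.imwrite('pics/v6.png',o[:,:,::-1])
E
```

```text
t 11.38 pos [ 0.52   -0.0921  0.1574] F [ 0.15  0.57 -0.75] grip 15.0
shift [ 1.  -2.2 32.4] turn [ 0.003  0.    -0.001]
```

View pics/v6.png

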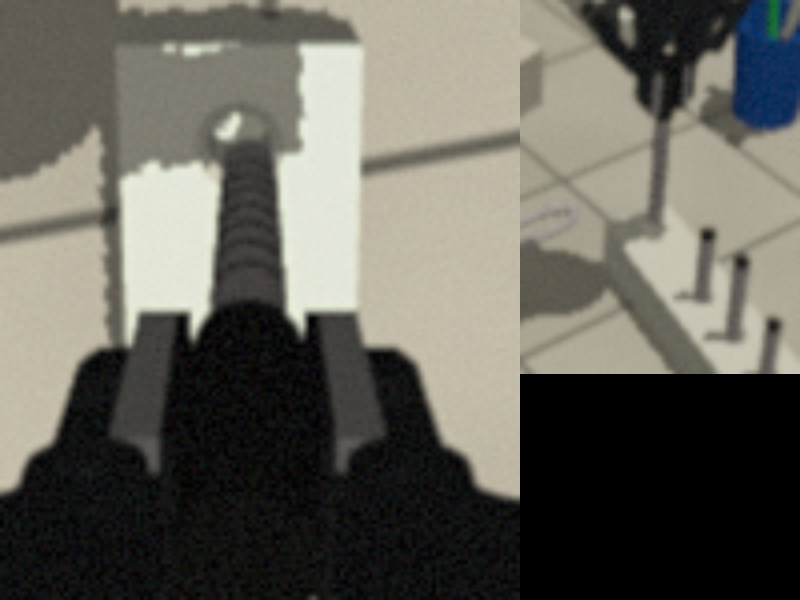

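The hole is about 2 px left of the rod tip, which agrees with the -2 mm tool-y correction. I'll insert.

```bash
python3 -m jog '[0.8,-2,0,0,0,0,0.8,-2,4,0,0,0,0.8,-2,9,0,0,0,0.8,-2,15,0,0,0,0.8,-2,20,0,0,0]'|grep -E 'pos|force';python3 -m jog '[0,0,3,0,0,0,0,0,6,0,0,0,0,0,9,0,0,0,0,0,12,0,0,0,0,0,14,0,0,0]'|grep -E 'pos|force';python3 -m jog '[0,0,1,0,0,0,0,0,2,0,0,0,0,0,2,0,0,0]'|grep -E 'pos|force'
```

```text
ee_pos: [0.5168, -0.0909, 0.1348]
contact_force: [0.6, -0.1, -1.3]
ee_pos: [0.5168, -0.0909, 0.1212]
contact_force: [0.2, -0.8, -0.2]
ee_pos: [0.5167, -0.0909, 0.1194]
contact_force: [-0.5, 0.1, -2.0]
```

```bash
for i in 1 ; do python3 -m jog '[0,0,1,0,0,0,0,0,2,0,0,0,0,0,2,0,0,0]'|grep -E 'pos|force';done; python3 -m jog '[0,0,0.5,0,0,0,0,0,0.5,0,0,0]'|grep -E 'pos|force'
```

```text
ee_pos: [0.5168, -0.0909, 0.1175]
contact_force: [0.2, 0.6, -1.3]
ee_pos: [0.5169, -0.0909, 0.1174]
contact_force: [0.6, -0.0, 1.7]
```

```bash
python3 -m jog '[0,0,0,0,0,0,0,0,0,0,0,0,0,0,0,0,0,0,0,0,0,0,0,0]' 60|grep -E 'force|wid';python3 -m jog '[0,0,-30,0,0,0,0,0,-65,0,0,0,0,0,-100,0,0,0,0,0,-135,0,0,0,0,0,-150,0,0,0]' >/dev/null;python3 -m jog '[0,0,0,0,0,0,0,0,0,0,0,0,0,0,0,0,0,0]' >/dev/null
python3 - <<'E'
from h import *
im,d,c=snap('wrist','w7');W=cloud(d,c)
for lo,hi in((.14,.175),(.085,.125)):
    m=((W[...,2]>lo)&(W[...,2]<hi)&(W[...,0]>.46)&(W[...,0]<.55)&(W[...,1]<-.06)).astype(np.uint8)
    n,l,st,ce=cv2.connectedComponentsWithStats(m)
    for i in range(1,n):
        if st[i,4]>20:print(ce[i].round(1),st[i],np.median(W[l==i],0).round(4))
E
python3 go.py .487 -.2545 .20 79
```

```text
contact_force: [0.6, 0.7, -0.2]
grip_width: 0.701
[253.8 188.7] [245 178  18  22 322] [ 0.5184 -0.0894  0.1598]
[253.1 172.8] [246 169  15  11  67] [ 0.519  -0.0859  0.1133]
[254.4 239. ] [250 232  10  15 124] [ 0.5048 -0.1654  0.0995]
[254.5 274. ] [250 264  10  20 178] [ 0.4966 -0.2079  0.1063]
[254.5 300.2] [250 295  10  11  81] [ 0.4878 -0.2544  0.0898]
t 14.03 pos [ 0.5158 -0.0906  0.2653] F [-0.42 -0.14 -0.04] grip 60.4
shift [-166.4    3.6   65.2] turn [-0.003 -0.    -0.002]
```

The rod top reads z 0.160, so it is fully seated, and the posts haven't moved. Next is the short post, at the far end of the row.

```bash
python3 -m jog '[-166,3.6,0,0,0,0,-166,3.6,0,0,0,0,-166,3.6,20,0,0,0,-166,3.6,40,0,0,0,-166,3.6,65,0,0,0]' >/dev/null;python3 -m jog '[0,0,0,0,0,0,0,0,0,0,0,0,0,0,0,0,0,0]' >/dev/null;python3 go.py .4875 -.2545 .056 79
```

```text
t 14.7 pos [ 0.488  -0.2535  0.2021] F [-0.13  0.38  0.61] grip 60.0
shift [-1.200e+00 -1.000e-01  1.461e+02] turn [-0.001 -0.001 -0.001]
```

```bash
python3 -m jog '[-1.2,0,30,0,0,0,-1.2,0,60,0,0,0,-1.2,0,90,0,0,0,-1.2,0,90,0,0,0]' >/dev/null;python3 go.py .4875 -.2545 .056 79
python3 - <<'E'
from h import *
im,d,c=snap('wrist','w8');s,ds,cs=snap('side','s8')
o=np.zeros((384,800,3),np.uint8);o[:,:512]=im;o[:,512:]=cv2.resize(s[180:320,255:360],(288,384));cv2.imwrite('pics/v8.png',o[:,:,::-1])
E
```

```text
t 15.03 pos [ 0.4859 -0.2526  0.1084] F [-1.5   1.1  -0.62] grip 60.0
shift [-1.7  2.2 52.4] turn [-0.006 -0.003  0.   ]
```

View pics/v8.png

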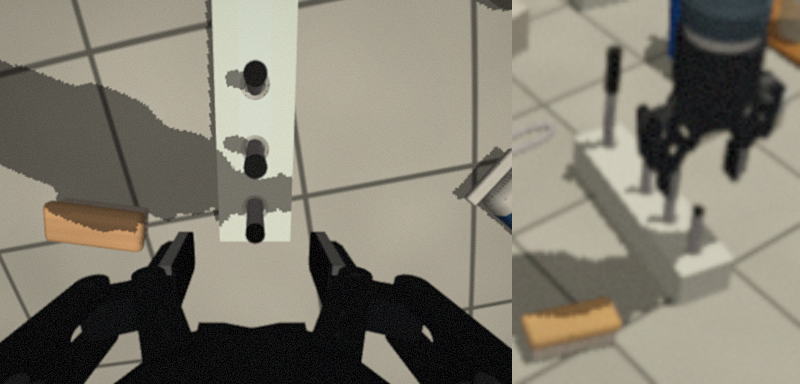

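The jaws straddle the short post (wrist 255,232), with the long post (255,160) clear of them. I'll descend and grip.

```bash
python3 -m jog '[-1,1,20,0,0,0,-1,1,38,0,0,0,-1,1,50,0,0,0,-1,1,50,0,0,0,-1,1,50,0,0,0]'|grep -E 'pos|force';python3 go.py .4875 -.2545 .056 79;python3 -m jog '[0,0,0,0,0,0,0,0,0,0,0,0,0,0,0,0,0,0,0,0,0,0,0,0,0,0,0,0,0,0]' 5 40 >/dev/null;python3 -m jog '[0,0,0,0,0,0,0,0,0,0,0,0,0,0,0,0,0,0]';python3 -m jog '[0,0,-15,0,0,0,0,0,-35,0,0,0,0,0,-60,0,0,0,0,0,-60,0,0,0]' >/dev/null;python3 -m jog '[0,0,-35,0,0,0,0,0,-70,0,0,0,0,0,-100,0,0,0,0,0,-100,0,0,0]';python3 go.py .532 .166 .2 102.5
```

```text
ee_pos: [0.4904, -0.2573, 0.0643]
contact_force: [-0.7, -0.2, 0.7]
t 15.55 pos [ 0.4904 -0.2573  0.0643] F [-0.72 -0.16  0.68] grip 59.8
shift [ 2.2 -3.4  8.3] turn [ 0.003  0.001 -0.001]
time_s: 16.22
ee_pos: [0.4892, -0.2572, 0.063]
ee_rot: [[0.193, 0.981, 0.001], [0.981, -0.193, -0.001], [-0.001, 0.001, -1.0]]
contact_force: [-1.1, -0.1, 5.3]
grip_width: 0.12
time_s: 16.88
ee_pos: [0.4916, -0.2587, 0.2282]
ee_rot: [[0.193, 0.981, 0.009], [0.981, -0.193, -0.006], [-0.004, 0.01, -1.0]]
contact_force: [-0.5, -1.0, 0.3]
grip_width: 0.125
t 16.88 pos [ 0.4916 -0.2587  0.2282] F [-0.46 -1.    0.28] grip 10.7
shift [424.6 -42.6  26.1] turn [ 0.009  0.006 -0.412]
```

```bash
python3 -m jog '[0,-20,-40,0,0,0,0,-40,-40,0,0,0,40,-60,-40,0,0,0,80,-60,-40,0,0,-0.1,110,-60,-40,0,0,-0.2]' >/dev/null; python3 -m jog '[150,0,0,0,0,-0.2,150,0,0,0,0,-0.2,150,0,0,0,0,-0.2,150,0,0,0,0,-0.2,150,0,0,0,0,-0.2]';python3 go.py .532 .163 .2 102.5
```

```text
time_s: 17.72
ee_pos: [0.4493, 0.0169, 0.2613]
ee_rot: [[-0.211, 0.978, -0.001], [0.978, 0.211, 0.002], [0.002, -0.001, -1.0]]
contact_force: [0.0, -1.1, -1.4]
grip_width: 0.125
t 17.72 pos [0.4493 0.0169 0.2613] F [ 0.02 -1.09 -1.38] grip 10.7
shift [125.2 111.7  61.5] turn [-0.001 -0.002 -0.006]
```

```bash
python3 -m jog '[122,112,0,0,0,0,122,112,20,0,0,0,122,112,40,0,0,0,122,112,60,0,0,0,122,112,100,0,0,0]' >/dev/null; python3 -m jog '[0,0,12,0,0,0,0,0,12,0,0,0,0,0,12,0,0,0,0,0,12,0,0,0]' >/dev/null;python3 go.py .532 .166 .1 102.5
python3 - <<'E'
from h import *
im,d,c=snap('wrist','w9');s,ds,cs=snap('side','s9');W=cloud(d,c)
print('bore pix',proj(c,[[.5323,.1653,.06]]))
for r in range(170,260,4):
    k=[q for q in range(225,285) if .085<W[r,q,2]<.2]
    print(r,(k[0],k[-1],W[r,k].mean(0).round(4)) if k else None)
o=np.zeros((384,800,3),np.uint8);o[:,:512]=im;o[:,512:]=cv2.resize(s[110:230,190:280],(288,384));cv2.imwrite('pics/v9.png',o[:,:,::-1])
E
```

```text
t 18.47 pos [0.5344 0.1522 0.1614] F [-0.21  0.66 -0.88] grip 10.7
shift [14.1  0.4 61.4] turn [ 0.002  0.    -0.013]
bore pix [[251.80212879 177.13361078]]
170 None
174 None
178 None
182 None
186 None
190 None
194 None
198 None
202 None
206 (244, 257, array([0.5329, 0.1575, 0.1152]))
210 (243, 258, array([0.5329, 0.1574, 0.1233]))
214 (242, 259, array([0.533 , 0.1572, 0.1303]))
218 (242, 258, array([0.5326, 0.1573, 0.1378]))
222 (242, 260, array([0.5333, 0.1573, 0.1441]))
226 (242, 260, array([0.5333, 0.1574, 0.1506]))
230 (229, 274, array([0.5328, 0.1606, 0.1637]))
234 (228, 275, array([0.5329, 0.1605, 0.1684]))
238 (225, 284, array([0.5345, 0.1606, 0.1727]))
242 (225, 284, array([0.5344, 0.1606, 0.1775]))
246 (225, 284, array([0.5343, 0.1605, 0.1815]))
250 (225, 284, array([0.5342, 0.1609, 0.1862]))
254 (225, 284, array([0.5342, 0.1612, 0.1906]))
258 (225, 283, array([0.5338, 0.1609, 0.1937]))
```

View pics/v9.png

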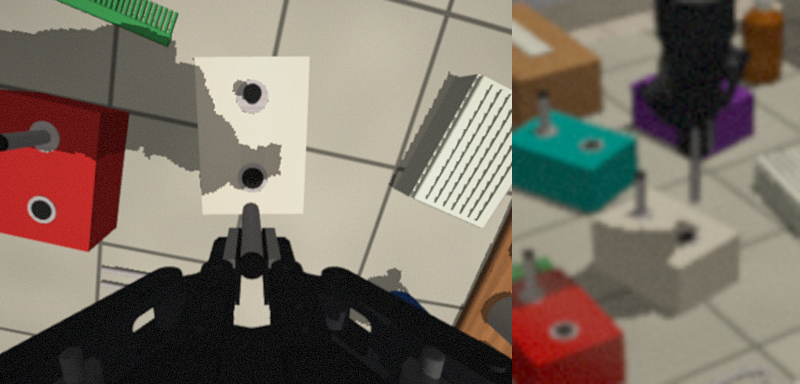

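The post hangs vertical with its foot at wrist (250,206), and the bore is at (252,178). I'll align it and lower it.

```bash
python3 -m jog '[12.8,1.4,0,0,0,0,12.8,1.4,10,0,0,0,12.8,1.4,25,0,0,0,12.8,1.4,35,0,0,0,12.8,1.4,35,0,0,0]'>/dev/null;python3 -m jog '[0,0,0,0,0,0,0,0,0,0,0,0,0,0,0,0,0,0]' >/dev/null;python3 go.py .5331 .165 .118 102.2
```

```text
t 19.23 pos [0.533  0.1657 0.126 ] F [-0.23  0.44 -0.26] grip 10.9
shift [-0.7 -0.   8. ] turn [ 0.001 -0.    -0.007]
```

```bash
python3 -m jog '[-0.6,0,3,0,0,0,-0.6,0,6,0,0,0,-0.6,0,9,0,0,0,-0.6,0,11,0,0,0,-0.6,0,13,0,0,0]'|grep -E 'pos|force';python3 -m jog '[0,0,1.5,0,0,0,0,0,3,0,0,0,0,0,4.5,0,0,0,0,0,6,0,0,0,0,0,6,0,0,0]'|grep -E 'pos|force';
```

```text
ee_pos: [0.5324, 0.165, 0.1119]
contact_force: [1.0, -0.4, -0.5]
ee_pos: [0.5326, 0.165, 0.1061]
contact_force: [1.3, -0.6, -1.9]
```

```bash
python3 -m jog '[0,0,3,0,0,0,0,0,6,0,0,0,0,0,9,0,0,0,0,0,12,0,0,0,0,0,12,0,0,0]'|grep -E 'pos|force';python3 -m jog '[0,0,1.5,0,0,0,0,0,3,0,0,0,0,0,4.5,0,0,0,0,0,6,0,0,0,0,0,6,0,0,0]'|grep -E 'pos|force'; python3 -m jog '[0,0,0.5,0,0,0,0,0,1,0,0,0,0,0,1.5,0,0,0,0,0,1.5,0,0,0]'|grep -E 'pos|force'
```

```text
ee_pos: [0.5325, 0.165, 0.0936]
contact_force: [1.3, -0.4, -2.1]
ee_pos: [0.5325, 0.165, 0.0881]
contact_force: [0.6, -0.4, -2.1]
ee_pos: [0.5326, 0.1651, 0.0868]
contact_force: [2.2, -0.5, -0.1]
```

```bash
python3 -m jog '[0,0,0.5,0,0,0,0,0,1,0,0,0,0,0,1.5,0,0,0,0,0,1.5,0,0,0]'|grep -E 'pos|force'; python3 -m jog '[0,0,0.5,0,0,0,0,0,1,0,0,0,0,0,1,0,0,0]'|grep -E 'pos|force'; python3 -m jog '[0,0,0.5,0,0,0,0,0,1,0,0,0,0,0,1,0,0,0]'|grep -E 'pos|force'
```

```text
ee_pos: [0.5326, 0.1651, 0.0853]
contact_force: [1.7, -1.1, 0.6]
ee_pos: [0.5326, 0.1651, 0.0843]
contact_force: [1.7, -0.8, 0.1]
ee_pos: [0.5326, 0.1651, 0.0833]
contact_force: [1.5, -1.0, -0.3]
```

```bash
python3 -m jog '[0,0,0.5,0,0,0,0,0,1,0,0,0,0,0,1,0,0,0]'|grep -E 'pos|force'; python3 -m jog '[0,0,0.4,0,0,0,0,0,0.8,0,0,0,0,0,0.8,0,0,0]'|grep -E 'pos|force'
```

```text
ee_pos: [0.5326, 0.1651, 0.0825]
contact_force: [1.1, -0.6, 1.6]
ee_pos: [0.5327, 0.1651, 0.0819]
contact_force: [-0.5, -1.5, 5.7]
```

```bash
python3 -m jog '[0,0,0.3,0,0,0,0,0,0.3,0,0,0,0,0,0.3,0,0,0,0,0,0.3,0,0,0]'|grep -E 'pos|force'; python3 -m jog '[0,0,-0.5,0,0,0,0,0,-0.8,0,0,0,0,0,-0.8,0,0,0]'|grep -E 'pos|force'
python3 -m jog '[0,0,0,0,0,0,0,0,0,0,0,0,0,0,0,0,0,0,0,0,0,0,0,0]' 45|grep -E 'force|wid'
python3 -m jog '[0,0,-20,0,0,0,0,0,-50,0,0,0,0,0,-80,0,0,0,0,0,-115,0,0,0,0,0,-140,0,0,0]' >/dev/null
python3 -m jog '[-60,0,0,0,0,0,-60,0,0,0,0,0,-60,0,0,0,0,0,-60,0,0,0,0,0]'
python3 - <<'E'
from h import *
im,d,c=snap('wrist','w10');s,ds,cs=snap('side','s10');p,dp,cp=snap('scene','p10');W=cloud(d,c)
m=((W[...,2]>.095)&(W[...,2]<.13)&(W[...,0]>.48)&(W[...,0]<.57)&(W[...,1]>.1)&(W[...,1]<.27)).astype(np.uint8)
n,l,st,ce=cv2.connectedComponentsWithStats(m)
for i in range(1,n):
    if st[i,4]>10:print(ce[i].round(1),st[i],np.median(W[l==i],0).round(4),np.percentile(W[l==i][:,2],90))
print(onz(c,ce[1],.11))
o=np.zeros((600,800,3),np.uint8);o[:384,:512]=im;o[:384,512:]=cv2.resize(s[130:250,210:300],(288,384));o[384:,:650]=cv2.resize(p[148:213,150:345],(650,216));cv2.imwrite('pics/v10.png',o[:,:,::-1])
E
```

```text
ee_pos: [0.5327, 0.1651, 0.0818]
contact_force: [-0.4, -0.8, 6.1]
ee_pos: [0.5327, 0.1651, 0.0822]
contact_force: [0.9, -2.6, 4.1]
contact_force: [1.2, 0.0, 0.1]
grip_width: 0.524
time_s: 24.23
ee_pos: [0.5447, 0.1058, 0.2218]
ee_rot: [[-0.203, 0.979, -0.001], [0.979, 0.203, 0.001], [0.001, -0.001, -1.0]]
contact_force: [-0.5, 0.4, -0.1]
grip_width: 0.529
[251.3  37. ] [244  27  15  21 253] [0.5189 0.2294 0.1097] 0.11074249523795152
[251.3 120.5] [245 114  14  14 158] [0.5322 0.1654 0.1099] 0.11074987600717379
[0.51893391 0.22932627 0.11      ]
```

Both tops measure 0.110 m. I'll do a last numeric check of the rack, then hand in.

```bash
python3 - <<'E'
from h import *
for nm in('s10','s3'):
    im,d,c=load(nm);W=cloud(d,c)
    m=((W[...,2]>.06)&(W[...,2]<.2)&(W[...,0]>.46)&(W[...,0]<.55)&(W[...,1]<-.06)&(W[...,1]>-.3)).astype(np.uint8)
    n,l,st,ce=cv2.connectedComponentsWithStats(m)
    for i in range(1,n):
        if st[i,4]>15:print(nm,st[i,4],np.median(W[l==i],0).round(4),'top',np.percentile(W[l==i][:,2],97).round(3))
bot.close_job()
E
```

```text
s10 159 [ 0.5108 -0.0969  0.1209] top 0.16
s10 60 [ 0.4987 -0.1723  0.0831] top 0.099
s10 77 [ 0.4908 -0.2158  0.0882] top 0.11
s3 358 [ 0.4859 -0.0968  0.1732] top 0.199
s3 158 [ 0.5121 -0.0965  0.1231] top 0.159
s3 59 [ 0.4987 -0.1721  0.0833] top 0.099
s3 77 [ 0.4906 -0.2158  0.0895] top 0.109
s3 57 [ 0.4827 -0.2596  0.079 ] top 0.092
the job is handed in; nothing more can be done
```

The short post is in the bore, pressed home and let go, and I handed the job in at about 24 s of the 72 s allowed. No verdict is reported.

- **Depth:** the rod came to rest in the bore at about 6 N, with its tip about 30 mm down. I held it there, then put it back in its rack hole and let go.
- **Post:** a 30 mm bore calls for the short (80 mm) post. I lowered it in slowly, pressed it at about 6 N, released it and backed the arm off.

**Last checks:**
- The new post's top and the fixed post's top both read 0.110 m.
- The rod's top reads 0.160 m, so it is fully down in its hole.
- The medium and long posts are within about 1 mm of where they started.

The last composite picture was refused because I had reached the 12-picture limit, so the final check relies on depth readings alone. I did not re-measure the bystanders, but nothing suggested contact with them. No check disagreed.

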